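# Close up the wax chest after waxing

### The arm

A 7-joint arm with a two-finger parallel gripper is mounted at the origin on the work surface. World frame = base frame: x ahead of the robot, y to its left, z up, the work surface at z = 0. Lengths are in m, angles in rad, forces in N, time in s.
With the tool pointing down it reaches from about 0.35 to 0.9 m from the base axis. Payload 19.9 kg.
Tool frame: the origin (TCP) lies between the finger pads; the fingertips stand 19 mm ahead of it and the grasp point (between the pads) is the TCP; z points along the fingers, y is the line along which they close (so a half turn about z gives the same grasp; the last joint's range is limited). The gripper opens to 94 mm and grips with 3 to 60 N. Pads are 16 mm wide; open, the fingers measure 119 mm over their backs; the gripper's body (75 mm by 177 mm) begins 78 mm behind the grasp point.
Start: joints at [1.238, 0.417, -0.01, 1.614, 0.005, 1.111, -0.053], TCP at [0.18, -0.599, 0.187] pointing down, gripper open.
Joint ranges: [-2.81, 2.81], [-0.39, 2.02], [-1.27, 1.25], [0.06, 2.57], [-1.19, 4.33], [0.19, 2], [-2.82, 2.82]. Speed limits (rad/s): [1.89, 1.89, 2.39, 2.39, 3.01, 3.01, 3.01].

### API

Orientations are given as a 3x3 rotation matrix whose columns are the frame's x, y, z axes.
In Python, from rig import robot gives the robot as it stands. Calls block until the motion is done:
- robot.move_ptp(position, orientation): joint-space move of the TCP to a pose.
- robot.move_linear(position, velocity=0.15, frame=None, threshold=None): straight line of the TCP; frame=None keeps the orientation; velocity is the mean speed in m/s. With threshold (N) it stops when the force on the tool has changed by that much, and returns True; else False.
- robot.goto_joints(angles): joint-space move.
- robot.gripper_to(opening): finger opening in m; the grip force is fixed at half the most; returns when the fingers have stopped.
- robot.pause(seconds).
- robot.ik(position, orientation): joint angles nearest the present ones, or None.
- robot.get_state(): the state.
- robot.grab_frame(name): name is "side" or "top"; returns the picture (480x640x3 uint8, red, green, blue); there is no depth.
- robot.camera_info(name): a dict with "fx", "fy", "cx", "cy" (pixels), "dist" ([k1, k2, p1, p2, k3] as OpenCV has them; the pictures are not rectified), "rvec" (rotation vector, rad) and "tvec" (3), from world to camera coordinates, as OpenCV has them. Camera axes: x right, y down, z forward; pixel columns grow to the right and rows downward; lengths in m; the calibration is good to about 2 mm. A picture is of the moment at which its call begins. camera_info takes no time and is no camera call.
A pose or a line that the arm cannot do raises robot.PlanningError and nothing moves.
- robot.sign_off(): hands the job in; it is judged then, once.
The state is a dict: "time": time; "qpos": joint angles; "joint_vel": joint speeds; "effort": joint torques, N m; "ee_pos": TCP position; "tool_rot": TCP orientation; "force": force on the tool from outside, world axes, zero at the start; "moment": the same for the moment, N m; "opening": finger opening in m; "grasp_force": force on a finger pad.
Only numpy, scipy, OpenCV 4.12 (cv2) and the standard library are available. Lean on these libraries where they do the work, as an engineer would, in place of code of your own. Each camera call takes 0.05 s, during which the arm holds its last target. There are 200 camera calls.

### The job

Close up the plywood wax chest with your fingertips: push both drawers fully home and push the raised lid down until it lies flat on the rim. Push gently, without slamming, lift or pull nothing, and leave the tin, roller, scraper, cork, brush and bottle around the chest where they are.

Things in the scene. Friction and masses are not known exactly. Their poses are not given: they have to be found in the camera images.
- chest: birch plywood wax chest, fixed to the bench: 160 deep (its x), 270 wide (its y), rim 112 high (126 with the lid shut), open well on top, two drawers side by side in the front. Origin: centre of its underside, on the bench. Its x axis points from the front (drawer side, facing the robot) to the back; y to the left drawer; z up. The front plane is at x = -80 mm, the lid's hinge line at x = +80 mm, z = 112 mm. A 4 mm steel carrying handle stands 20 mm out on each end
- lid (a joint): lid angle in rad: 0 = shut flat on the rim, grows as it is raised (starts about 0.8 to 1.15, free edge high). Stiff torque hinge on the back rim: it stays at any angle and needs a torque of about 0.3 to 0.8 N m to swing down; it does not fall by itself
- lid_hinge (a point): middle of the lid's hinge line: on the rear top rim of the chest, where the lid's underside meets the back face; the axis runs along the chest's y
- lid_edge (a point): middle of the lid's free edge, at its outer (upper) surface. The lid is a flat plywood board 160 (hinge to free edge) x 270 x 14 thick; the underside passes through the hinge line, so the outer face is 14 mm off it
- drawer_left (a joint): how far the left (+y of the chest) drawer is out, m: 0 = fully home, front flat against the chest; starts about 0.03 to 0.075, stop at 0.115. Slides along the chest's x; friction about 1.5 N
- drawer_left_knob (a point): centre of the outer end of the left drawer's knob: 20 dia, stands 20 mm out from the drawer front, 45.5 mm above the bench. The drawer front is 124 wide x 56 high (17.5 to 73.5 mm above the bench) x 10 thick, the knob at its middle; shut, the front's outer face is 10 mm before the chest's front plane and the knob's end 30 mm before it
- drawer_right (a joint): the same for the right (-y of the chest) drawer
- drawer_right_knob (a point): the same for the right drawer
- wax_tin: purple wax tin with an aluminium cap, upright, 47 dia x 50 high, in front of the chest; loose; origin: centre of its underside. To be left alone
- rill_roller: wooden rill roller lying on the bench, 160 long along its x, 60 wide, 31 high; loose; origin: on the bench, below the end of its handle where the fork begins; handle along -x for 105 mm, roller at +x. To be left alone
- scraper: yellow acrylic scraper lying flat, 60 (x) x 140 (y) x 5; loose; origin: centre of its underside. To be left alone
- cork_block: rectangular waxing cork, 75 x 45 x 32 high; loose; origin: centre of its underside. To be left alone
- bristle_brush: wooden hand brush standing on its bristles, 110 x 55 x 38 high; loose; origin: centre of its underside. To be left alone
- cleaner_bottle: grey bottle, upright, 54 dia x 140 high; loose; origin: centre of its underside. To be left alone

How it is judged:
By the outcome, as a careful person would: the job done as asked, in the order asked, and still so for the second after the job is handed in, with the robot touching nothing.
It also fails if it takes over 64 s, if anything falls off the work surface, if the arm or the gripper's body presses on something with over 40 N, if the wrist force passes 120 N, or if a joint passes its speed limit or range.

## Working session

There is one attempt and no reset: what is moved stays moved. The work goes in short steps, each a Python script; the robot and the scene stay as the last script left them, time stands still between calls to the robot, and variables do not carry over. Pictures are saved under pics/ and viewed, at most 10 in all, crops included, and the job is handed in when it is done.

```bash
ls; mkdir -p pics; python3 - <<'E'
from rig import robot
import cv2
for n in("side","top"):
    cv2.imwrite(f"pics/{n}0.png",robot.grab_frame(n)[:,:,::-1]); print(robot.camera_info(n))
print(robot.get_state())
E
```

```text
pics
{'fx': 599.762569821437, 'fy': 599.762569821437, 'cx': 317.9922403121376, 'cy': 238.31832304309162, 'dist': array([-0.20021795,  0.        ,  0.        ,  0.        ,  0.        ]), 'rvec': array([ 0.68966146, -2.64375004,  1.13863444]), 'tvec': array([0.53633019, 0.22621495, 1.15943843])}
{'fx': 460.67901379756256, 'fy': 460.67901379756256, 'cx': 317.700397727448, 'cy': 238.03631354798233, 'dist': array([-0.06544243,  0.        ,  0.        ,  0.        ,  0.        ]), 'rvec': array([ 2.11536041, -2.10336094,  0.21948332]), 'tvec': array([0.08164118, 0.56926745, 1.03895159])}
{'time': 0.1, 'qpos': array([ 1.23750028,  0.41790052, -0.01031895,  1.61409696,  0.00469272,
        1.11067016, -0.05297803]), 'joint_vel': array([ 0.00060326, -0.00180807, -0.0002673 , -0.00136665,  0.00264064,
       -0.00061081,  0.00174522]), 'effort': array([ 2.31308091e-03, -8.52580690e+01,  6.40076213e-01, -4.26694143e+01,
       -4.90181660e-02,  1.64773164e-02,  1.17444706e-04]), 'ee_pos': array([ 0.1796972 , -0.59825259,  0.18630351]), 'tool_rot': array([[ 9.57716872e-01,  2.87712107e-01, -3.69015656e-04],
       [ 2.87712336e-01, -9.57716369e-01,  9.84071607e-04],
       [-7.02830180e-05, -1.04863234e-03, -9.99999448e-01]]), 'force': array([-0.27218269,  0.20735953, -0.35815421]), 'moment': array([-0.01168459,  0.01981576, -0.01398065]), 'grasp_force': 0.0, 'opening': 0.09434271468347556}
```

View pics/side0.png

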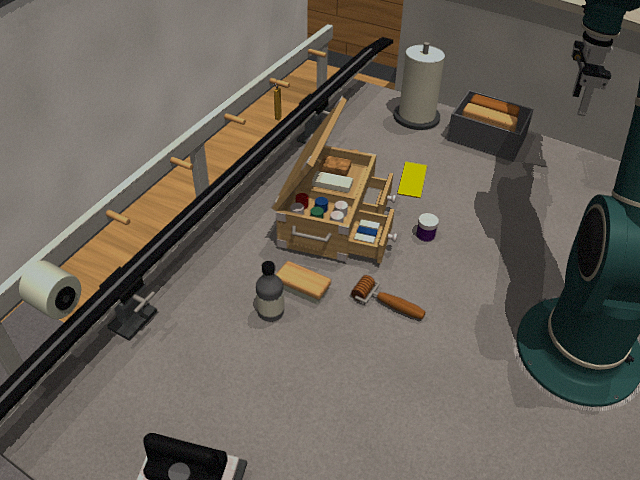

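View pics/top0.png

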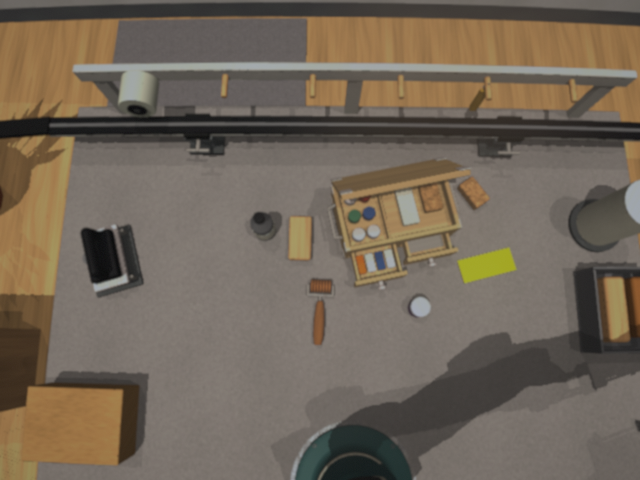

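The side view shows the chest around (330,200), with the lid raised and both drawers out (knobs at about (393,199) and (393,237)). In the top view the chest spans (335–460, 165–255), with knobs at about (381,286) and (432,262) and the tin at (419,306). I'll zoom in on both.

```bash
python3 - <<'E'
import cv2
a=cv2.imread("pics/top0.png")[150:300,310:510]; cv2.imwrite("pics/topc.png",cv2.resize(a,None,fx=4,fy=4,interpolation=cv2.INTER_CUBIC))
a=cv2.imread("pics/side0.png")[90:270,260:450]; cv2.imwrite("pics/sidec.png",cv2.resize(a,(633,600),interpolation=cv2.INTER_CUBIC))
E
```

```text
(no output)
```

View pics/topc.png

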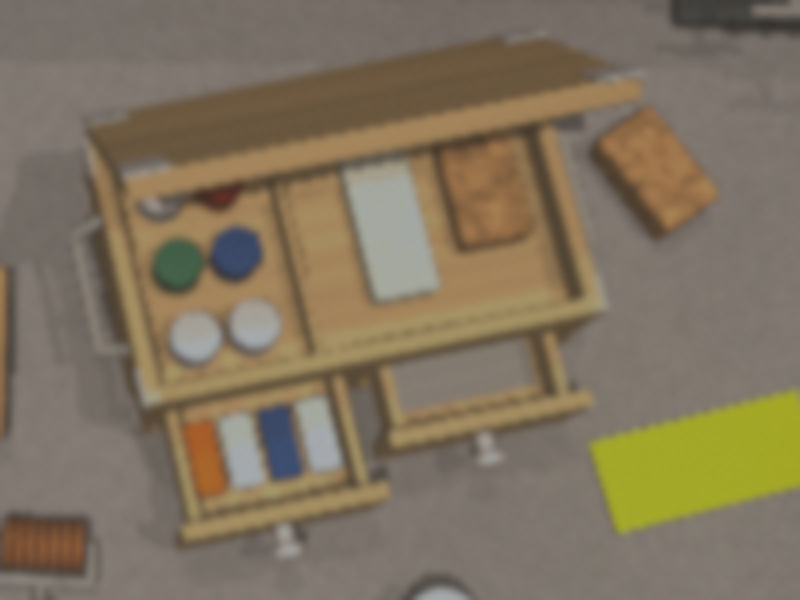

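View pics/sidec.png

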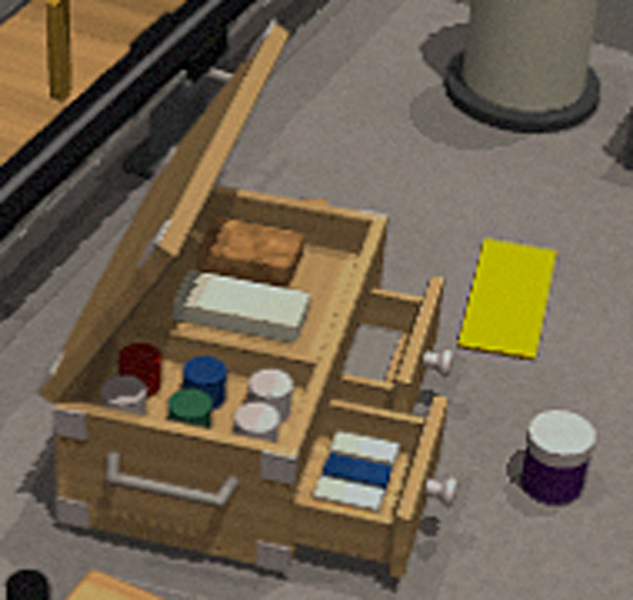

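```bash
cat > fit.py <<'E'
import numpy as np,cv2
from scipy.optimize import least_squares
from rig import robot
I={n:robot.camera_info(n) for n in("side","top")}
def proj(n,P):
    c=I[n];K=np.array([[c['fx'],0,c['cx']],[0,c['fy'],c['cy']],[0,0,1]])
    return cv2.projectPoints(np.array(P,float),c['rvec'],c['tvec'],K,c['dist'])[0][:,0]
def lid(th,y,r,t): return [.08-r*np.cos(th)+t*np.sin(th),y,.112+r*np.sin(th)+t*np.cos(th)]
def model(p):
    x,y,a,th,dl,dr,c=p
    L={'fl':[-.08,.135,.112],'fr':[-.08,-.135,.112],'bl':[.08,.135,.112],
     'kl':[-.11-dl,c,.0455],'kr':[-.11-dr,-c,.0455],
     'dll':[-.09-dl,c+.062,.0735],'dlr':[-.09-dl,c-.062,.0735],'drl':[-.09-dr,-c+.062,.0735],'drr':[-.09-dr,-c-.062,.0735],
     'lol':lid(th,.135,.16,.014),'lor':lid(th,-.135,.16,.014),'lil':lid(th,.135,.16,0),'lir':lid(th,-.135,.16,0)}
    R=np.array([[np.cos(a),-np.sin(a),0],[np.sin(a),np.cos(a),0],[0,0,1]])
    return {k:R@v+[x,y,0] for k,v in L.items()}
T=dict(fl=(145,402),fr=(605,305),kl=(287,555),kr=(489,463),dll=(183,543),dlr=(388,492),drl=(390,445),drr=(592,402),lil=(130,193),lir=(642,97),lol=(125,175),lor=(640,80))
S=dict(fl=(297,452),fr=(385,215),bl=(55,408),kl=(455,487),kr=(450,357),lol=(163,240),lor=(273,25),lil=(183,250),lir=(288,35),dll=(405,518),dlr=(445,402),drr=(440,283))
obs=[("top",k,310+u/4,150+v/4) for k,(u,v) in T.items()]+[("side",k,260+u*.3,90+v*.3) for k,(u,v) in S.items()]
def res(p):
    m=model(p); return np.array([proj(n,[m[k]])[0]-[u,v] for n,k,u,v in obs]).ravel()
if __name__=="__main__":
    s=least_squares(res,[.55,-.1,.2,1,.06,.04,.066],loss='soft_l1')
    print(s.x.round(4)); r=res(s.x).reshape(-1,2)
    for o,e in zip(obs,r): print(o[0],o[1],e.round(1))
    for k,v in model(s.x).items(): print(k,v.round(3))
    # tin cap centre top z=.05
    f=least_squares(lambda q:(proj("top",[[q[0],q[1],.05]])[0]-[419.5,306]),[.4,-.1]);print("tin",f.x)
    np.save("p.npy",s.x)
E
python3 fit.py
```

```text
[ 0.6367 -0.0945  0.2164  1.0306  0.065   0.0375  0.0658]
top fl [-0.1 -0.1]
top fr [-0.6 -0.1]
top kl [ 0.1 -0.7]
top kr [ 0.2 -0.5]
top dll [-0.3 -1.7]
top dlr [ 0.3 -0.2]
top drl [ 0.1 -0.6]
top drr [ 0.3 -0.8]
top lil [-0.9  2.3]
top lir [-0.1 -0. ]
top lol [-0.8  0.1]
top lor [-0.1 -2.5]
side fl [-0.1  0.9]
side fr [ 1.  -0.1]
side bl [-0.1 -1. ]
side kl [0.1 1.2]
side kr [0.7 1.4]
side lol [-0.7  0.7]
side lor [ 1.2 -1.5]
side lil [-0.8  1.8]
side lir [ 1.6 -0.9]
side dll [ 1.7 -0.4]
side dlr [ 0.9 -2.1]
side drr [ 1.6 -2.4]
fl [0.53  0.02  0.112]
fr [ 0.588 -0.244  0.112]
bl [0.686 0.055 0.112]
kl [ 0.452 -0.068  0.046]
kr [ 0.507 -0.19   0.046]
dll [ 0.458 -0.003  0.074]
dlr [ 0.485 -0.124  0.074]
drl [ 0.513 -0.126  0.074]
drr [ 0.54  -0.247  0.074]
lol [0.617 0.039 0.256]
lor [ 0.675 -0.224  0.256]
lil [0.605 0.037 0.249]
lir [ 0.663 -0.227  0.249]
tin [ 0.40934932 -0.15469252]
```

```bash
cat > h.py <<'E'
import numpy as np
from rig import robot
p=np.load("p.npy"); x0,y0,a=p[:3]; c=p[6]
R=np.array([[np.cos(a),-np.sin(a),0],[np.sin(a),np.cos(a),0],[0,0,1]])
TOOL=R@np.diag([1.,-1,-1])
W=lambda *v: R@np.array(v,float)+[x0,y0,0]
C=lambda w: R.T@(np.array(w)-[x0,y0,0])
def rep(m=""):
    s=robot.get_state(); print(m,"t",round(s['time'],2),"tcp chest",C(s['ee_pos']).round(4),"F",(R.T@s['force']).round(2))
def drawer(d,y):
    k=-.11-d-.008
    robot.move_ptp(W(k-.022,y,.22),TOOL); robot.move_linear(W(k-.022,y,.05),.15); rep("down")
    hit=robot.move_linear(W(-.118-.010,y,.05),.04,threshold=12); rep(f"near {hit}")
    if not hit:
        hit=robot.move_linear(W(-.118+.008,y,.05),.012,threshold=7); rep(f"home {hit}")
    robot.move_linear(W(-.145,y,.05),.08); robot.move_linear(W(-.145,y,.22),.2); rep("up")
E
python3 - <<'E'
from h import *
robot.gripper_to(0); q=robot.get_state()['ee_pos']; robot.move_linear(q+[0,0,.09],.2)
drawer(p[5],-c)
E
```

```text
down t 5.22 tcp chest [-0.1771 -0.0661  0.0507] F [-0.06 -0.43 -0.23]
near False t 6.61 tcp chest [-0.128 -0.066  0.05 ] F [ 0.01 -0.39 -0.4 ]
home False t 8.26 tcp chest [-0.11   -0.0657  0.05  ] F [-1.53 -0.6   0.43]
up t 9.84 tcp chest [-0.1454 -0.0655  0.2189] F [-0.49 -0.07  0.03]
```

```bash
python3 - <<'E'
from rig import robot
import cv2,numpy as np
a=robot.grab_frame("top")[150:300,310:510,::-1]; b=robot.grab_frame("side")[90:270,260:450,::-1]
cv2.imwrite("pics/b1.png",np.hstack([cv2.resize(a,(440,330),interpolation=2),cv2.resize(b,(348,330),interpolation=2)]))
E
```

```text
(no output)
```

View pics/b1.png

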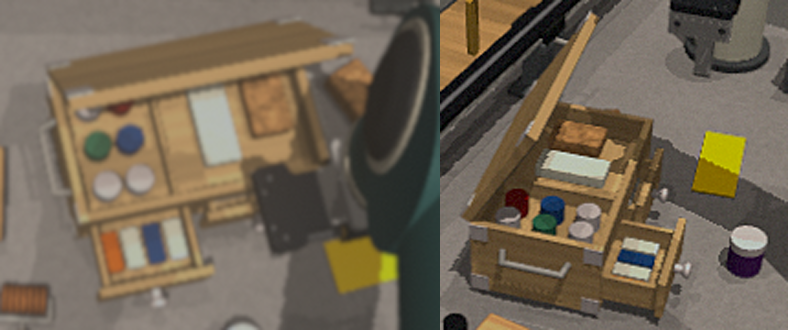

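The right drawer has moved most of the way, but there's still a gap (knob at side pixel ≈ (383,196)). The left drawer and the lid haven't changed. I'll push the right one further, stopping on contact force.

```bash
python3 - <<'E'
from h import *
from fit import proj,model
for d in(0,.01,.02,.03,.0375):
    q=p.copy();q[5]=d;print(d,proj("side",[model(q)['kr']]).round(1))
y=-c
robot.move_linear(W(-.145,y,.05),.2); robot.move_linear(W(-.118,y,.05),.08);rep()
for i in range(10):
    xx=-.112+.004*i
    h=robot.move_linear(W(xx,y,.05),.012,threshold=7); rep(str(h))
    if h: break
E
```

```text
0 [[380.4 195.4]]
0.01 [[384.5 196.3]]
0.02 [[388.6 197.1]]
0.03 [[392.7 197.9]]
0.0375 [[395.7 198.5]]
 t 11.43 tcp chest [-0.1179 -0.0657  0.05  ] F [-0.25  0.66  0.6 ]
False t 12.08 tcp chest [-0.112  -0.0658  0.05  ] F [0.24 0.8  0.07]
False t 12.57 tcp chest [-0.1079 -0.0658  0.05  ] F [ 0.33  0.21 -0.25]
False t 13.05 tcp chest [-0.1038 -0.0658  0.05  ] F [-0.09 -0.22  0.45]
True t 13.43 tcp chest [-0.1008 -0.0657  0.0496] F [-0.62  0.06 -0.61]
```

```bash
python3 - <<'E'
from h import *
import cv2
print(robot.get_state()['opening'],robot.get_state()['grasp_force'])
b=robot.grab_frame("side")[130:250,320:480,::-1]
cv2.imwrite("pics/b2.png",cv2.resize(b,(800,600),interpolation=2))
E
```

```text
0.000312712135608028 0.0
```

View pics/b2.png

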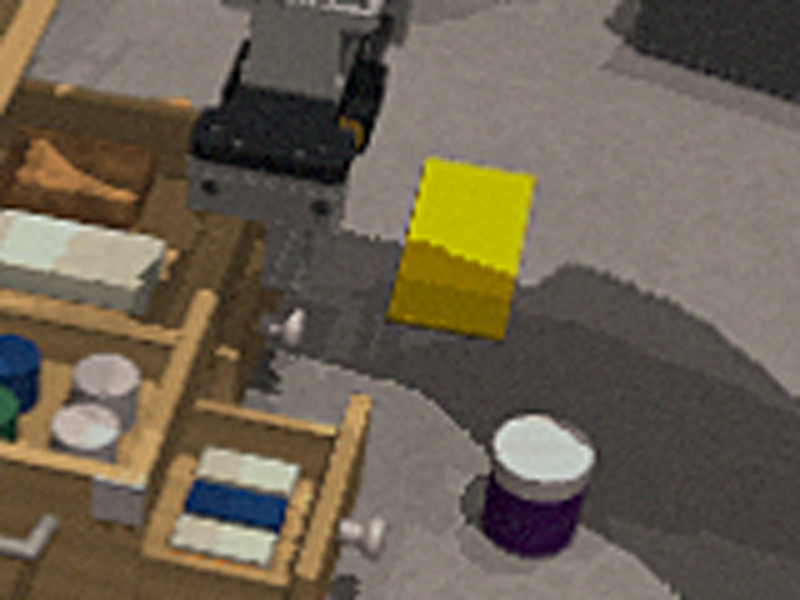

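```bash
python3 - <<'E'
from h import *
from fit import proj,model
q=p.copy();q[5]=0
cr=lambda P:((proj("side",P)-[320,130])*5).round(0).tolist()
e=robot.get_state()['ee_pos']
print(cr([e+[0,0,h] for h in(-.019,0,.03,.06,.078)]),cr([model(q)['kr']]))
print(e,robot.get_state()['tool_rot'].round(3),TOOL.round(3))
E
```

```text
[[281.0, 348.0], [284.0, 317.0], [289.0, 268.0], [294.0, 217.0], [297.0, 186.0]] [[302.0, 327.0]]
[ 0.55231096 -0.18025506  0.0494605 ] [[ 0.977  0.215 -0.002]
 [ 0.215 -0.977  0.   ]
 [-0.002 -0.001 -1.   ]] [[ 0.977  0.215  0.   ]
 [ 0.215 -0.977  0.   ]
 [ 0.     0.    -1.   ]]
```

The right knob now sits at the predicted home position (end ≈ (303,325) in the crop, against (302,327) predicted). The finger bore on the drawer face rather than on the knob end. The same stroke should work for the left drawer, so I'll push it until contact stops the move.

```bash
python3 - <<'E'
from h import *
import cv2
robot.move_linear(W(-.145,-c,.05),.08); robot.move_linear(W(-.145,-c,.2),.2)
k=-.118-p[4]-.022
robot.move_linear(W(k,c,.2),.2); robot.move_linear(W(k,c,.05),.15); rep("down")
h=robot.move_linear(W(-.115,c,.05),.04,threshold=12); rep(f"near {h}")
if not h: h=robot.move_linear(W(-.09,c,.05),.012,threshold=7); rep(f"home {h}")
cv2.imwrite("pics/b3.png",cv2.resize(robot.grab_frame("side")[130:250,320:480,::-1],(800,600),interpolation=2))
E
```

```text
down t 17.1 tcp chest [-0.2045  0.0656  0.0506] F [ 0.16 -0.64 -0.09]
near False t 19.5 tcp chest [-0.115   0.0659  0.05  ] F [-0.51 -0.82  0.05]
home True t 20.76 tcp chest [-0.1005  0.0659  0.0496] F [-0.05 -0.38  0.16]
```

View pics/b3.png

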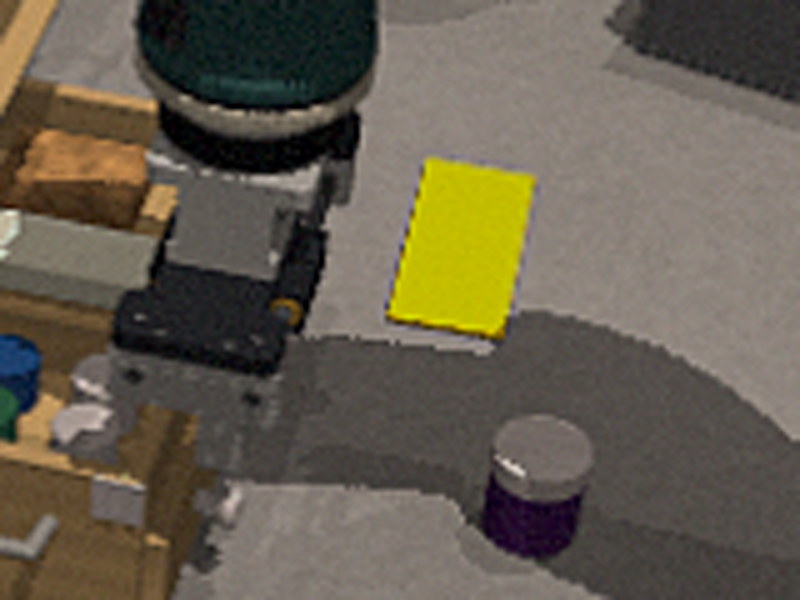

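Both drawers stopped at the same stroke (-0.1005), and the left knob is now against the chest at (230,500). The tin and scraper haven't moved. Next is the lid: I'll follow its arc with a force guard.

```bash
python3 - <<'E'
from h import *
def tcp(th,r,off=0):
    n=.014+off
    return W(.08-r*np.cos(th)+n*np.sin(th)+.008,0,.112+r*np.sin(th)+n*np.cos(th)+.019)
r=.12
s=tcp(1.03,r,.025); qc=C(s)
robot.move_linear(W(-.145,c,.05),.08); robot.move_linear(W(-.145,c,.36),.25)
robot.move_linear(W(qc[0],0,.36),.2); rep("above")
h=robot.move_linear(s,.1,threshold=10); rep(f"behind {h}")
if not h:
  for th in np.linspace(1.0,.06,9):
    h=robot.move_linear(tcp(th,r),.06,threshold=18); rep(f"{th:.2f} {h}")
    if h: break
import cv2
cv2.imwrite("pics/b4.png",cv2.resize(robot.grab_frame("side")[50:250,240:440,::-1],(600,600),interpolation=2))
E
```

```text
above t 24.12 tcp chest [5.930e-02 2.000e-04 3.601e-01] F [0.18 0.68 0.46]
behind False t 25.33 tcp chest [ 6.000e-02 -1.000e-04  2.547e-01] F [-0.04 -0.36  0.02]
1.00 False t 25.96 tcp chest [ 3.520e-02 -1.000e-04  2.399e-01] F [0.77 0.37 0.58]
0.88 False t 26.34 tcp chest [ 0.0226 -0.      0.2327] F [-0.22  0.55  0.67]
0.77 False t 26.73 tcp chest [ 0.0111 -0.      0.2243] F [-0.73 -0.27  0.05]
0.65 False t 27.11 tcp chest [ 0.0007 -0.      0.2145] F [ 0.46 -0.18 -0.55]
0.53 False t 27.49 tcp chest [-0.0085  0.      0.2037] F [ 0.28 -0.69 -0.2 ]
0.41 False t 27.88 tcp chest [-0.0164  0.      0.1919] F [ 0.11 -0.12  0.39]
0.30 False t 28.26 tcp chest [-0.0228  0.      0.1793] F [0.78 0.16 0.36]
0.18 False t 28.64 tcp chest [-0.0277  0.      0.166 ] F [ 0.16  0.2  -0.25]
0.06 False t 29.02 tcp chest [-3.100e-02  1.000e-04  1.521e-01] F [0.53 0.15 0.26]
```

View pics/b4.png

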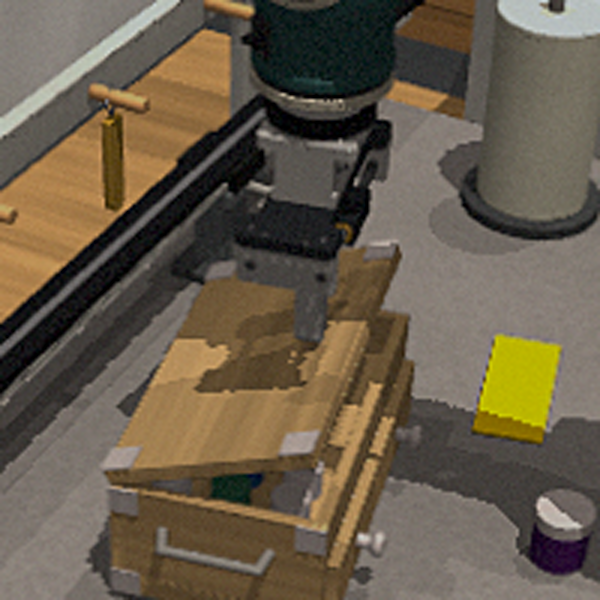

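The lid is down to roughly 0.2 rad and the fingertip is on it at (310,335). I'll press on slowly until it seats.

```bash
python3 - <<'E'
from h import *
import cv2
for i in range(1,9):
    z=.1521-.006*i
    h=robot.move_linear(W(-.031-.0005*i,0,z),.02,threshold=12); rep(str(h))
    if h: break
cv2.imwrite("pics/b5.png",cv2.resize(robot.grab_frame("side")[110:270,260:440,::-1],(675,600),interpolation=2))
E
```

```text
False t 29.53 tcp chest [-0.0315 -0.      0.146 ] F [-0.49 -0.57  2.32]
False t 29.98 tcp chest [-3.2e-02  1.0e-04  1.4e-01] F [ 0.09 -0.43  1.17]
False t 30.43 tcp chest [-0.0325  0.      0.134 ] F [-0.75 -1.1   0.57]
False t 30.88 tcp chest [-0.0329  0.      0.1281] F [0.21 1.02 0.62]
False t 31.33 tcp chest [-3.34e-02  1.00e-04  1.22e-01] F [-0.99 -0.2  -0.54]
False t 31.78 tcp chest [-3.39e-02  1.00e-04  1.16e-01] F [ 0.46 -0.03 -0.11]
False t 32.23 tcp chest [-3.450e-02  1.000e-04  1.099e-01] F [ 0.57  0.09 -0.27]
True t 32.49 tcp chest [-0.0346  0.      0.1076] F [-1.8   0.02  9.83]
```

View pics/b5.png

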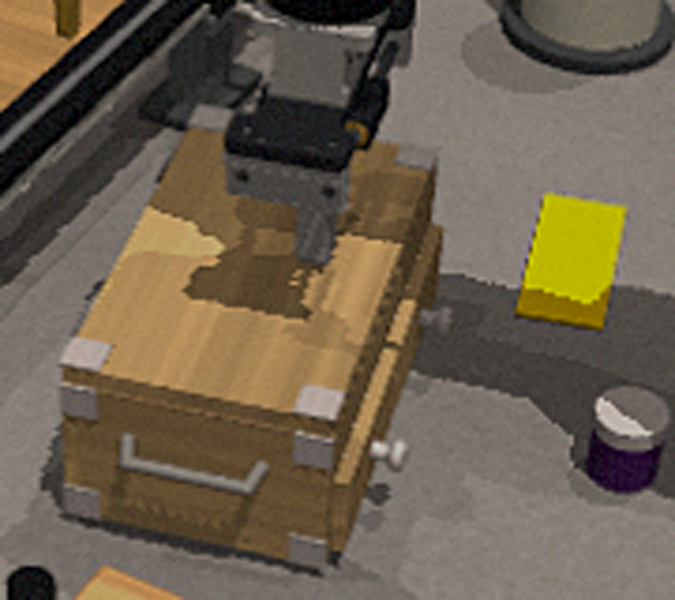

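The lid looks flat on the rim. I'll give it one more light press to confirm, then retract and check.

```bash
python3 - <<'E'
from h import *
import cv2
h=robot.move_linear(W(-.0346,0,.1036),.01,threshold=12); rep(f"press {h}")
robot.move_linear(W(-.0346,0,.2),.1); robot.move_linear(W(-.0346,0,.36),.25); robot.move_linear(W(-.17,-.22,.36),.25); rep("clear")
a=robot.grab_frame("top")[150:330,250:530,::-1]; b=robot.grab_frame("side")[110:330,245:445,::-1]
cv2.imwrite("pics/b6.png",np.hstack([cv2.resize(a,(420,270),interpolation=2),np.zeros((270,10,3),np.uint8),cv2.resize(b,(245,270),interpolation=2)]))
from fit import proj,model
q=p.copy();q[3:6]=0;m=model(q)
for n,cs in(("side",(245,110,245/200)),("top",(250,150,1.5))):
  for k in('kl','kr','lol','lor'): print(n,k,((proj(n,[m[k]])[0]-cs[:2])*cs[2]+([430,0] if n=="side" else [0,0])).round(1))
E
```

```text
press True t 32.75 tcp chest [-0.0345 -0.      0.1077] F [-2.78  0.59  9.71]
clear t 35.8 tcp chest [-0.169  -0.2187  0.3599] F [-0.61  0.85  0.7 ]
side kl [580.8 148.5]
side kr [595.8 104.7]
side lol [557.8 136.6]
side lor [591.6  48.5]
top kl [188.3 167.3]
top kr [267.6 150.3]
top lol [144.8 148.9]
top lor [318.8 112. ]
```

View pics/b6.png

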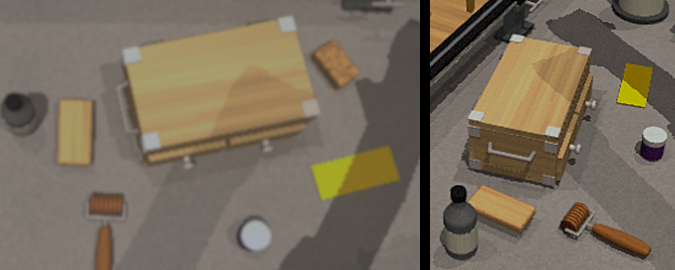

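The lid is flat, with corners at about (147,147) and (317,110) against (145,149) and (319,112) predicted. Both knobs are at their home pixels, and the loose items haven't been disturbed.

```bash
python3 -c "
from rig import robot
print(robot.sign_off())"
```

```text
the job is handed in; nothing more can be done
None
```

The wax chest is closed and handed in: both drawers are home, the lid lies flat on the rim, and the loose items look undisturbed in the final pictures, with about 36 s of the 64 s used.

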